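# Tilt the ultrasound test block to its marker and keep it there

## Task

Using the lever with the black grip on the tilting stand, never touching the tray itself, bring the tray with the test block up until its black pointer stands at the dark marker clip, and keep it there for a good five seconds without a break while the picture is saved. Then lay the tray gently back on the rest where it started and let go. The tray is top-heavy and swings: never let it fall over to the other side or drop, and leave the marker and the things around the stand alone.

Things in the scene. Friction and masses are not known exactly. Their poses are not given: they have to be found in the camera images.
- stand: Fixed tilting stand, origin under its base's centre; x along the hinge (away from the robot at yaw 0), y left, z up. Base 300 x 340 x 12 mm, uprights at x = -85 and +85 mm to 157 mm height, bumper posts under the tray ends (y = +130, -130 mm). White dial arc at x = 93 mm, 92 to 132 mm from the axis, a stroke every 0.1 rad, the long middle one at level. Lever on the -x side.
- pivot (a point): Point on the hinge axis of the stand, midway between the uprights, 140 mm above the work surface; axes as stand. With the lever held still gravity beats the lever's spring, so the tray stays at no angle but on a stop: it runs away with a time constant of 0.5 to 1 s and must be balanced through the lever all the time.
- rocker (a joint): Tray angle on its low-friction hinge, rad: 0 level, positive = left (+y) end up. Starts at rest at -0.28 (lower stop, +y end down, its rest); far stop +0.34. Gravity drives it away from level with 0.35 (0.30 to 0.41) N m per rad, plus an unknown constant unbalance up to 0.03 N m. Inertia 0.033 (0.028 to 0.038) kg m2, hinge damping 0.03 N m s/rad.
- lever (a joint): Lever angle relative to the tray, rad, axis and sense as rocker; 0 = spring relaxed (start), limits +-0.9. It turns on the tray's shaft and drives the tray only through a torsion spring: torque on the tray = 0.24 N m/rad x this value (damping 0.015 N m s/rad). Lever angle in the stand a = rocker + lever; a = 0 points straight up. About +0.25 to +0.6 lifts the tray off its rest.
- grip_mid (a point): Middle of the lever's grip: black roller 30 mm in diameter, 62 mm long, parallel to the hinge, turning freely on its pin (the hand need not turn). From pivot in the stand's axes: x = -145, y = -140 sin(a), z = +140 cos(a) mm at lever angle a. The lever's plate (8 mm) is at its +x end, the -x end is free. Pinch it from above across the 30 mm.
- tray_mid (a point): Aluminium tray 130 x 340 x 10 mm that rocks with rocker. It carries a dark rubber test block 90 x 100 x 70 mm on the left (+y) end, a steel counterweight 80 x 50 x 28 mm on the right, a white probe, and the black pointer in front of the dial. This point: middle of its top face, 2 mm under the hinge axis; z up when level. 3 kg in all, centre of mass about 12 mm above the hinge.
- pointer_tip (a point): Tip of the tray's black pointer, 128 mm from the hinge axis, square to the tray, 112 mm to the +x side of pivot; its z axis points along the pointer.
- marker (a joint): Angle of the marker clip on the dial's rim, rad; axis, zero and sense as rocker: the pointer stands at the marker when rocker equals this value. Stiff, set before the start, between 0 and 0.18.
- marker_tip (a point): Middle of the dark steel marker clip, 12 x 12 x 30 mm, 150 mm from the hinge axis just outside the dial's rim, 106 mm to the +x side of pivot; its z axis points away from the hinge axis.
- gel_a: White gel bottle with red cap, 52 mm wide, 170 mm tall, a bystander to the left; origin at the centre of its underside.
- gel_b: Second such gel bottle, a bystander.
- cup: White cup, 72 mm wide, 95 mm tall, a bystander to the right; origin at the centre of its underside.

How it is judged:
On the way, in this order (a step that is already met when the one before it is completed fails the run):
1. the pointer stands at the marker (within 0.1 rad) for 5 s without a break (angle between the z axis of pointer_tip and the z axis of marker_tip, either way round below 0.1 rad), for 5 s.
2. the tray lies on its rest again (value of joint rocker below -0.26 rad), for 0.3 s.
At the end, for the whole second after the job is handed in: After the pointer was kept within 0.1 rad of the marker for 5 s, the tray lies at rest on the rest where it started (rocker below -0.26 rad, slower than 0.05 rad/s), the lever at rest (slower than 0.15 rad/s) and released (value of joint rocker below -0.26 rad and velocity of joint rocker between -0.05 and 0.05 rad/s and velocity of joint lever between -0.15 and 0.15 rad/s); the robot touches nothing.
It fails at once if the tray falls over to its far stop (rocker above 0.32 rad) (value of joint rocker above 0.32 rad).
It fails at once if the tray drops or is flung (rocker faster than 0.5 rad/s) (velocity of joint rocker above 0.5 rad/s or velocity of joint rocker below -0.5 rad/s).
It fails at once if the robot pushes the tray or what it carries instead of using the lever (over 1 N) (contact force between any of the fingers, the arm and rocker_c0 above 1 N or contact force between any of the fingers, the arm and rocker_c1 above 1 N or contact force between any of the fingers, the arm and rocker_c2 above 1 N or contact force between any of the fingers, the arm and rocker_c3 above 1 N).
It fails at once if the marker is shifted by more than 6 mm (distance of marker_tip from where it was at the start of the episode above 0.006 m).
It fails at once if a bystander is shifted by more than 25 mm (distance of any of gel_a, gel_b, cup from where it was at the start of the episode above 0.025 m).
It also fails if it takes over 58 s, if anything falls off the work surface, if the arm or the gripper's body presses on something with over 40 N, if the wrist force passes 120 N, or if a joint passes its speed limit or range.

## Robot

A 6-joint arm with a two-finger parallel gripper is mounted at the origin on the work surface. World frame = base frame: x ahead of the robot, y to its left, z up, the work surface at z = 0. Lengths are in m, angles in rad, forces in N, time in s.
With the tool pointing down it reaches from about 0.25 to 0.85 m from the base axis. Payload 12.5 kg.
Tool frame: the origin (TCP) lies on the centre line of the jaws, within the pads' length; the fingertips stand 22 mm ahead of it and the grasp point (between the pads) lies 3 mm ahead of it; z points along the fingers, y is the line along which they close (so a half turn about z gives the same grasp; the last joint's range is limited). The gripper opens to 93 mm and grips with 3 to 60 N. Pads are 15 mm wide; open, the fingers measure 128 mm over their backs; the gripper's body (75 mm by 188 mm) begins 65 mm behind the grasp point.
Start: joints at [-1.233, 0.351, 1.652, -0, 1.139, -0.085], TCP at [0.226, -0.502, 0.241] pointing down, gripper open.
Joint ranges: [-2.75, 2.75], [-0.79, 2.1], [0.01, 2.65], [-1.57, 4.71], [0.07, 3.14], [-2.87, 2.87]. Speed limits (rad/s): [2.22, 2.22, 2.79, 3.14, 3.14, 3.14].

## Interface

Orientations are given as a unit quaternion [x, y, z, w].
In Python, from bench import sensors, vision, env gives the robot as it stands.
- The arm moves only by the tool apply_moves, never from a script. Its argument "targets" is a list of rows, each an object with "slide": the shift along the tool's x, y, z in m, a list of three; "twist": the turn about the tool's z in degrees. In form: [{"slide": [dx, dy, dz], "twist": twist}, ...]. A call has 1 to 5 rows; each row shifts and turns the commanded pose from where the row before left it, along the tool's axes as they then stand; what a row does not reach is not made up. A row lasts 1/8 s, in which the tool goes at most 62.5 mm and 10.7 degrees, less where a joint would pass 70% of its speed; a pose out of reach is approached as far as the arm can. A call with a gripper value outside its range is refused whole. "gripper" is the closure, from 0 (fully open) to 1 (shut), set as the call begins (left out, the last holds). The fingers move at their own pace and stop on an object; "squeeze" is the grip in N (left out, the last holds). Time passes only in rows, so rows that do not move let the fingers close. It gives the time, the measured TCP pose, the force, the opening and the grip force at its end, in the units of the state.
- sensors.get_state(): the state, without advancing time (a new reading comes with each control period).
- vision.capture(name): name is "scene" or "side" or "wrist"; returns a dict with "image" (384x512x3 uint8, red, green, blue), "depth" (384x512 float32, m along the optical axis (not along the pixel's ray), 0 where there is no reading), "fx", "fy", "cx", "cy" (pixels), "R" (3x3) and "t" (3): a world point X has camera coordinates R X + t. Camera axes: x right, y down, z forward; pixel columns grow to the right and rows downward; lengths in m; the calibration is good to about 2 mm. A picture is of the moment at which its call begins.
- env.job_done(): hands the job in; it is judged then, once.
The state is a dict: "time": time; "qpos": joint angles; "qvel": joint speeds; "joint_efforts": joint torques, N m; "tcp_pos": TCP position; "ee_rot": TCP orientation; "wrist_force": force on the tool from outside, world axes, zero at the start; "wrist_torque": the same for the moment, N m; "gripper_width": finger opening in m; "gripper_force": force on a finger pad.
Only numpy, scipy, OpenCV 4.12 (cv2) and the standard library are available. Lean on these libraries where they do the work, as an engineer would, in place of code of your own. Each camera call takes 0.05 s, during which the arm holds its last target. There are 200 camera calls.

## Working session

There is one attempt and no reset: what is moved stays moved. The work goes in short steps, Python scripts to look and compute and a tool call to move; the robot and the scene stay as the last step left them, time stands still between calls to the robot, and variables do not carry over. Pictures are saved under pics/ and viewed, at most 10 in all, crops included, and the job is handed in when it is done.

Besides the shell and the picture viewer there is one more tool, called as a command line: name --argument value ..., lists and objects as JSON in quotes. apply_moves: Moves the arm, as the interface text tells. Its arguments: {"type":"object","properties":{"targets":{"type":"array"},"gripper":{"type":"number"},"squeeze":{"type":"number"}},"required":["targets"]}

```bash
ls; mkdir -p pics; python3 - <<'E'
from bench import sensors,vision
import cv2,numpy as np
s=sensors.get_state();print(s)
ims=[]
for n in("scene","side"):
    c=vision.capture(n);np.savez(f"pics/{n}0.npz",**c);ims.append(c["image"])
    print(n,c["fx"],c["cx"],c["cy"],c["R"],c["t"])
cv2.imwrite("pics/a_scene.png",cv2.resize(ims[0],(800,600))[:,:,::-1]);cv2.imwrite("pics/a_side.png",cv2.resize(ims[1],(800,600))[:,:,::-1])
E
```

```text
pics
{'time': 0.0, 'qpos': array([-1.23259175e+00,  3.51244120e-01,  1.65239795e+00, -4.25839199e-05,
        1.13910076e+00, -8.46073460e-02]), 'qvel': array([-1.54128375e-03,  1.02729998e-04,  6.93759505e-04, -1.05500633e-05,
       -5.16276894e-04, -8.46934603e-05]), 'joint_efforts': array([ 7.72400454e-04, -4.97316384e+01, -2.85252678e+01,  6.99176383e-02,
        2.57126964e-02, -8.43110388e-05]), 'tcp_pos': array([ 0.22558734, -0.50126937,  0.24010703]), 'ee_rot': array([ 9.77734828e-01,  2.09843454e-01, -9.19032488e-05, -5.68025295e-04]), 'wrist_force': array([ 0.32577365, -0.5650026 , -0.16148922]), 'wrist_torque': array([-0.02445859, -0.01790317, -0.0523206 ]), 'gripper_force': 0.0, 'gripper_width': 0.0929298469231479}
scene 476.6279871232359 258.6689030175822 186.52420417403712 [[ 8.35980034e-01  5.48759843e-01  1.29841065e-04]
 [ 3.25118648e-01 -4.95094688e-01 -8.05716523e-01]
 [-4.42080589e-01  6.73605140e-01 -5.92301332e-01]] [-0.5102237  -0.06790859  1.72836122]
side 401.47472845096394 258.7110774724482 195.7074965736637 [[-0.85881162 -0.51200755  0.01705501]
 [-0.35069229  0.5633106  -0.74812839]
 [ 0.37344012 -0.64848242 -0.66333478]] [0.50324677 0.3788032  1.1979592 ]
```

View pics/a_scene.png

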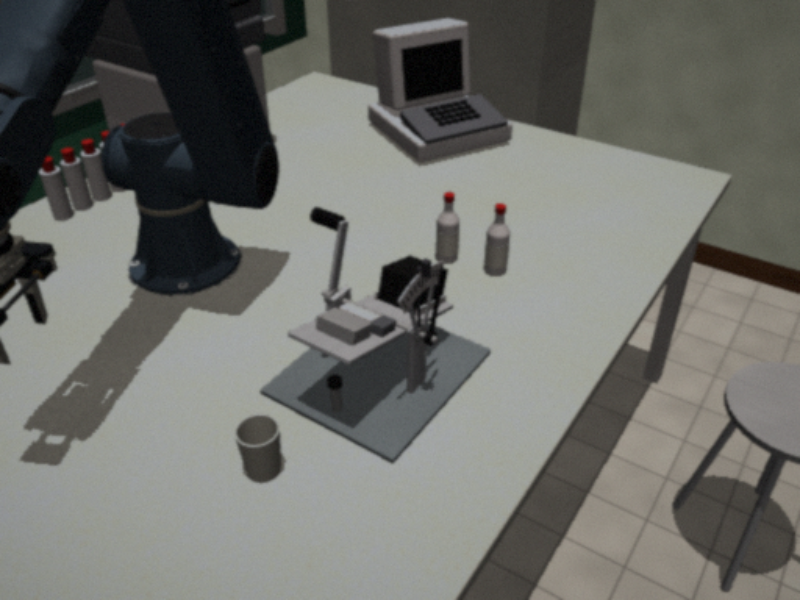

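View pics/a_side.png

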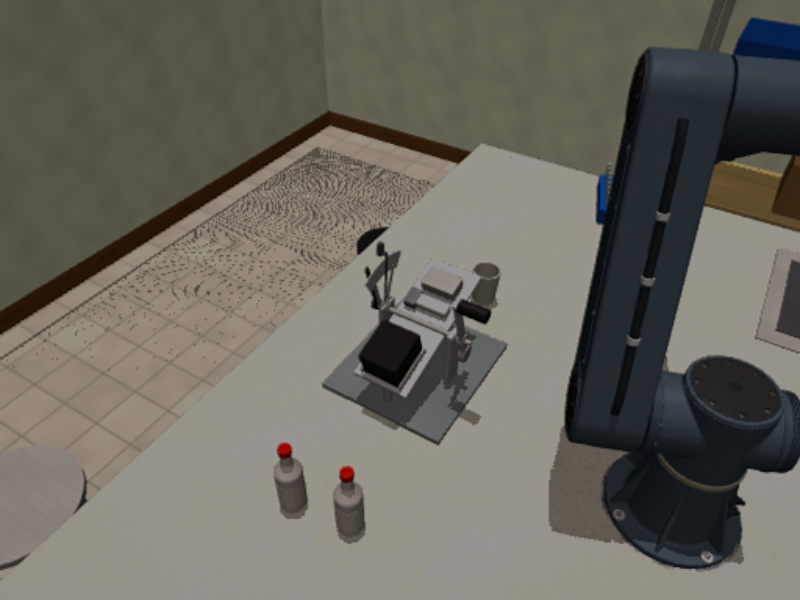

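Scene shows the stand with its base corners at about (262,391), (394,461) and (490,350), the grip at (326,217), the cup at (260,447) and the bottles at right. The side view shows the grip at (474,312) and the dial and marker near (380,260). Next I'll get the stand's pose and enlarged crops of the dial.

```bash
cat > h.py <<'E'
import numpy as np,cv2
def load(n): return dict(np.load(n))
def ray(c,u,v):
    d=c["R"].T@np.array([(u-c["cx"])/c["fx"],(v-c["cy"])/c["fy"],1]); o=-c["R"].T@c["t"]; return o,d
def atz(c,u,v,z):
    o,d=ray(c,u,v); return o+d*(z-o[2])/d[2]
def dep(c,u,v):
    D=c["depth"][int(v)-1:int(v)+2,int(u)-1:int(u)+2]; o,d=ray(c,u,v); return o+d*np.median(D[D>0])
def proj(c,X):
    p=np.asarray(X)@c["R"].T+c["t"]; return np.stack([p[...,0]/p[...,2]*c["fx"]+c["cx"],p[...,1]/p[...,2]*c["fy"]+c["cy"]],-1)
E
python3 - <<'E'
from h import *
s=load("pics/scene0.npz");d=load("pics/side0.npz")
k=.64
P=[atz(s,u*k,v*k,.012) for u,v in((262,391),(394,461),(490,350))]
Q=[atz(d,u*k,v*k,.012) for u,v in((323,384),(439,441),(507,345))]
print("scene",np.round(P,3),"side",np.round(Q,3))
for n,c,pts in(("s",s,[(326,217)]),("d",d,[(474,312)])):
    for u,v in pts: print(n,dep(c,u*k,v*k).round(3))
# triangulate grip
A=[];b=[]
for c,(u,v) in((s,(327,218)),(d,(474,312))):
    o,r=ray(c,u*k,v*k);r/=np.linalg.norm(r);M=np.eye(3)-np.outer(r,r);A.append(M);b.append(M@o)
print("grip",np.linalg.lstsq(np.vstack(A),np.hstack(b),rcond=None)[0])
a=cv2.resize(s["image"][150:265,165:320],None,fx=5,fy=5,interpolation=3)[:600,:800]
b=cv2.resize(d["image"][145:265,205:330],None,fx=5,fy=5,interpolation=3)
a=cv2.convertScaleAbs(a,alpha=1.6,beta=20);b=cv2.convertScaleAbs(b,alpha=1.4,beta=20)
cv2.imwrite("pics/b_s.png",a[:,:,::-1]);cv2.imwrite("pics/b_d.png",b[:,:,::-1])
E
```

```text
scene [[ 0.45  -0.231  0.012]
 [ 0.745 -0.235  0.012]
 [ 0.745  0.101  0.012]] side [[ 0.732  0.108  0.012]
 [ 0.439  0.108  0.012]
 [ 0.433 -0.221  0.012]]
s [ 0.458 -0.024  0.282]
d [ 0.441 -0.004  0.28 ]
grip [ 0.44700525 -0.01256414  0.27103396]
```

View pics/b_s.png

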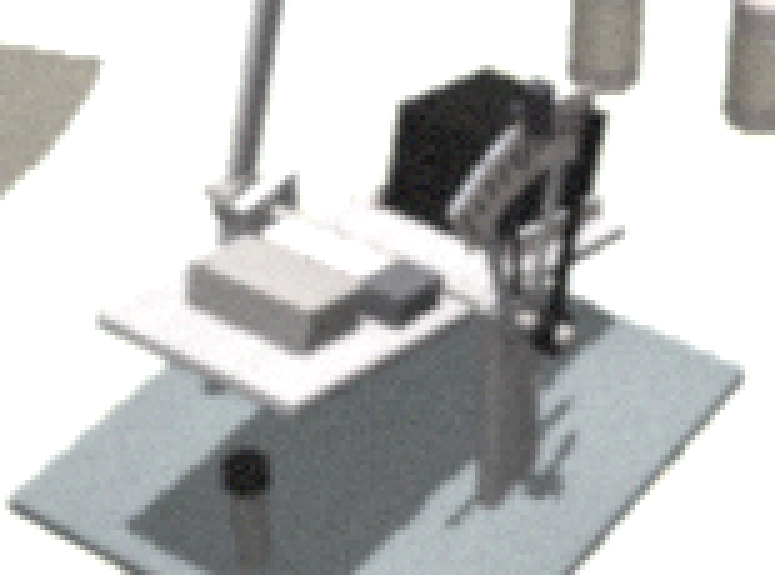

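View pics/b_d.png

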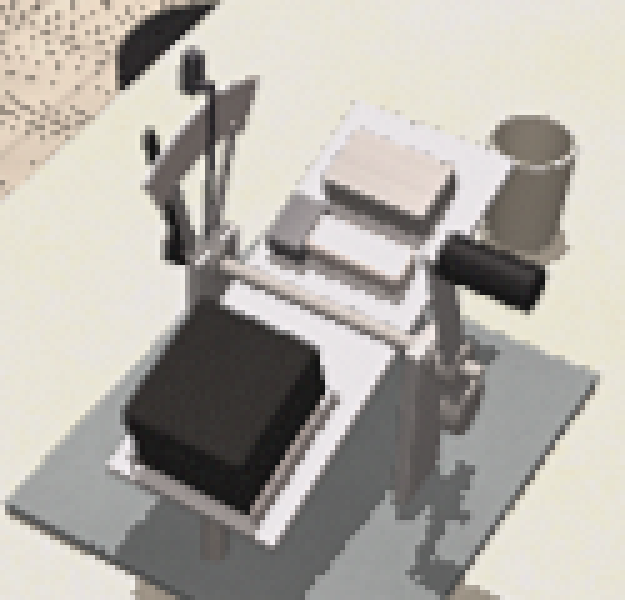

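The crops show the stand at yaw≈0 and centre≈(0.591,-0.061). The marker is at scene crop (540,108) and side crop (193,70), and the pointer tip at side crop (150,140). I'll enlarge the dial in both views and check the depth noise.

```bash
python3 - <<'E'
from h import *
s=load("pics/scene0.npz");d=load("pics/side0.npz")
a=cv2.resize(s["image"][157:205,253:289],(396,528),interpolation=2)
b=cv2.resize(d["image"][148:196,228:264],(396,528),interpolation=2)
a=cv2.convertScaleAbs(a,alpha=1.8,beta=20);b=cv2.convertScaleAbs(b,alpha=1.4,beta=20)
cv2.imwrite("pics/c.png",np.hstack([a,b])[:,:,::-1])
p0=np.array([.591,-.061,.14])
def T(x,r,R): return p0+np.array([x,-R*np.sin(r),R*np.cos(r)])
for n,c,(u0,v0) in(("s",s,(253,157)),("d",d,(228,148))):
    print(n,"cam",(-c["R"].T@c["t"]).round(2))
    f=lambda X:((proj(c,X)-[u0,v0]+.5)*11).round(0)
    print("ptr -.28",f(T(.112,-.28,.128)),"base",f(T(.112,-.28,.03)))
    for m in(0,.05,.1,.15,.2):print(m,f(T(.106,m,.150)),"rim132",f(T(.093,m,.132)))
    g=proj(c,np.array([.591-.145,-.061+.0387,.2745]));print("grip",g)
    D=c["depth"];print("depth noise",[ (np.std(np.diff(D[r0:r0+12,c0:c0+12],n=2,axis=1)[:, :])/6**.5).round(5) for r0,c0 in((300,100),(205,200))])
E
```

```text
s cam [ 1.21 -0.92  0.97]
ptr -.28 [335. 168.] base [266. 538.]
0 [237. 136.] rim132 [188. 183.]
0.05 [220. 152.] rim132 [173. 197.]
0.1 [203. 169.] rim132 [158. 212.]
0.15 [185. 188.] rim132 [143. 228.]
0.2 [168. 209.] rim132 [128. 246.]
grip [205.99899366 139.67983395]
depth noise [np.float32(0.11177), np.float32(0.00347)]
d cam [0.12 0.82 1.07]
ptr -.28 [ 62. 263.] base [118. 454.]
0 [143. 135.] rim132 [181. 197.]
0.05 [157. 122.] rim132 [193. 186.]
0.1 [170. 111.] rim132 [204. 177.]
0.15 [184. 101.] rim132 [216. 168.]
0.2 [197.  93.] rim132 [227. 160.]
grip [304.43585057 197.20733793]
depth noise [np.float32(0.00263), np.float32(0.00313)]
```

View pics/c.png

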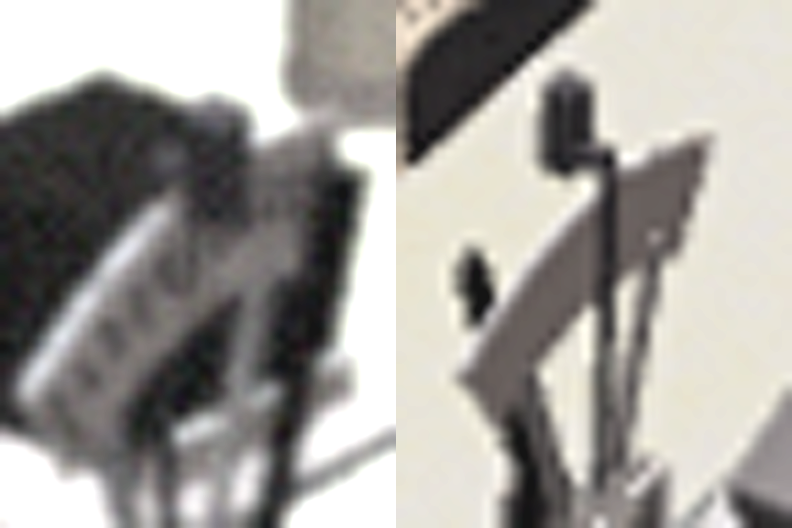

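The left panel (scene) shows the marker centred at (218,155) and the pointer tip at (345,165). The right panel (side) has the marker at (172,122) and the tip at (76,252), panel coordinates. This puts the marker at about 0.06–0.1 rad. I'll fit that with the stand pose, build the tray-angle estimator, and start the approach high up.

```bash
cat > est.py <<'E'
from h import *
P0=np.load("pose.npy") if __import__("os").path.exists("pose.npy") else np.array([.591,-.061,.14])
def rotx(X,a):
    c,s=np.cos(a),np.sin(a); return X@np.array([[1,0,0],[0,c,-s],[0,s,c]]).T
def cloud(n):
    c=load(n);v,u=np.mgrid[:384,:512];D=c["depth"]
    q=np.stack([(u-c["cx"])/c["fx"]*D,(v-c["cy"])/c["fy"]*D,D],-1)[D>0]
    X=(q-c["t"])@c["R"]-P0; L=rotx(X,.28)
    return L[(abs(L[:,0])<.068)&(abs(L[:,1])<.175)&(L[:,2]>-.014)&(L[:,2]<.085)&(abs(L[:,1])>.03)]
def angle(c,L):
    def cost(r):
        X=rotx(L,r)+P0; q=X@c["R"].T+c["t"]; p=proj(c,X).astype(np.float32)
        o=cv2.remap(c["depth"],p[:,0],p[:,1],cv2.INTER_NEAREST)
        return np.mean(np.minimum(((o-q[:,2])/.012)**2,1))
    g=np.arange(-.36,.37,.02);C=[cost(r) for r in g];i=int(np.argmin(C))
    g=g[i]+np.arange(-.03,.031,.003);C=np.array([cost(r) for r in g])
    k=np.polyfit(g-g.mean(),C,2); return float(np.clip(g.mean()-k[1]/2/k[0],g[0],g[-1])),C.min()
E
python3 - <<'E'
from h import *
from scipy.optimize import least_squares as ls
s=load("pics/scene0.npz");d=load("pics/side0.npz")
ob=[(s,253,157,(218,155),(345,165)),(d,228,148,(172,122),(76,252))]
def T(p,x,r,R): return p+np.array([x,-R*np.sin(r),R*np.cos(r)])
def res(q,out=0):
    p=q[:3];e=[]
    for c,u,v,mk,pt in ob:
        e+=list(proj(c,T(p,.106,q[3],.150))-(np.array(mk)+.5)/11+.5-[u,v])
        e+=list(proj(c,T(p,.112,-.28,.128))-(np.array(pt)+.5)/11+.5-[u,v])
    k=.64
    for c,uv in((s,(327,218)),(d,(474,312))):
        e+=list((proj(c,p+[-.145,.0387,.1345])-np.array(uv)*k)*.7)
    e+=list((p-[.591,-.061,.14])/.004)
    return np.array(e)
f=ls(res,[.591,-.061,.14,.07]);print(f.x.round(4),f.fun.round(2))
np.save("pose.npy",[f.x[0],f.x[1],.14])
E
python3 - <<'E'
from est import *
for n in("scene","side"):
    L=cloud(f"pics/{n}0.npz");np.save(f"L_{n}.npy",L);print(n,len(L),angle(load(f"pics/{n}0.npz"),L))
E
```

```text
[ 0.5912 -0.059   0.1398  0.08  ] [-0.33  0.31 -0.49 -0.09 -1.06 -0.3  -1.68  1.27 -1.95 -0.06  0.51 -1.45
  0.04  0.5  -0.04]
scene 2585 (-0.28456278665063595, np.float64(0.9104272298748757))
side 2729 (-0.28029642111360137, np.float64(0.9057191257619798))
```

apply_moves --targets '[{"slide": [0,0,-0.04],"twist": 8.1},{"slide": [0,0,-0.04],"twist": 8.1},{"slide": [0,0,-0.04],"twist": 8.1},{"slide": [0.024,-0.053,0],"twist": 0},{"slide": [0.024,-0.053,0],"twist": 0}]' --gripper 0 --squeeze 8

```text
time: 0.72
tcp_pos: [0.274, -0.3943, 0.3605]
ee_rot: [1.0, -0.001, 0.0, -0.0]
wrist_force: [0.6, 0.1, 0.3]
gripper_width: 0.0928
gripper_force: 0.0
```

```bash
sed -i 's/cv2.INTER_NEAREST)/cv2.INTER_NEAREST).ravel()/' est.py; python3 - <<'E'
from est import *
for n in("scene","side"):
    L=np.load(f"L_{n}.npy");print(n,angle(load(f"pics/{n}0.npz"),L))
E
```

```text
scene (-0.28008411243694953, np.float64(2.3311492471070084e-29))
side (-0.28024694737876493, np.float64(6.1476693799095834e-30))
```

apply_moves --targets '[{"slide": [0.025,-0.053,0],"twist": 0},{"slide": [0.025,-0.053,0],"twist": 0},{"slide": [0.025,-0.053,0],"twist": 0},{"slide": [0.025,-0.053,0],"twist": 0},{"slide": [0.025,-0.053,0],"twist": 0}]'

```text
time: 1.35
tcp_pos: [0.3995, -0.1289, 0.3606]
ee_rot: [1.0, -0.001, 0.0, 0.0]
wrist_force: [-0.0, -0.2, -0.2]
gripper_width: 0.0934
gripper_force: 0.0
```

apply_moves --targets '[{"slide": [0.024,-0.053,0],"twist": 0},{"slide": [0.02,-0.05,0],"twist": 0},{"slide": [0,0,0],"twist": 0}]'

```text
time: 1.72
tcp_pos: [0.4438, -0.0252, 0.3603]
ee_rot: [1.0, 0.002, -0.0, -0.0]
wrist_force: [-1.2, 0.8, 0.7]
gripper_width: 0.0931
gripper_force: 0.0
```

```bash
python3 - <<'E'
from est import *
from bench import vision,sensors
print(sensors.get_state()["tcp_pos"])
for n in("scene","side"):
    c=vision.capture(n);L=np.load(f"L_{n}.npy");print(n,angle(c,L))
    if n=="scene":
        S=c["image"][70:230,150:350]
c=vision.capture("wrist");np.savez("pics/w.npz",**c)
p=proj(c,P0+[-.145,.0387,.1345]);print("grip px",p, [proj(c,P0+[x,.0387,.1345]) for x in(-.176,-.114)])
w=c["image"]
cv2.imwrite("pics/w.png",np.hstack([cv2.resize(S,(400,320)),cv2.resize(w,(400,300)).copy() if 0 else cv2.copyMakeBorder(cv2.resize(w,(400,300)),0,20,0,0,0)])[:,:,::-1])
E
```

```text
[ 0.44377678 -0.02521036  0.36026339]
scene (-0.2802497413906289, np.float64(0.09824915530831468))
side (-0.2800003189766556, np.float64(0.1423955193433127))
grip px [247.84159626 200.3651399 ] [array([248.13422257, 232.9941128 ]), array([247.52836816, 165.43898678])]
```

View pics/w.png

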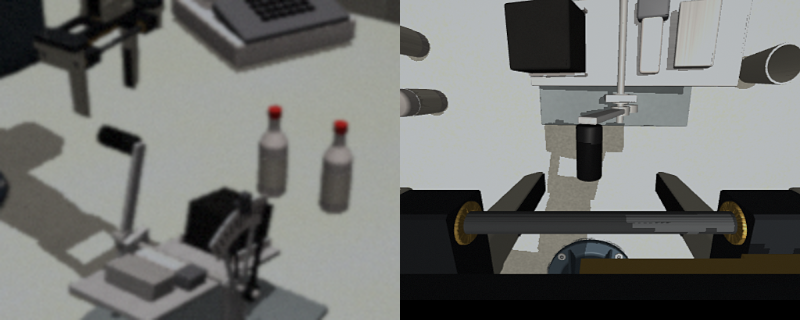

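The wrist image (right) shows the grip at (590,125)–(590,180), between the open fingers and about 4 mm to +y and +x of the prediction. The scene panel shows the gripper above the stand with clear space. Now I descend and close.

apply_moves --targets '[{"slide": [0.002,-0.004,0.03],"twist": 0},{"slide": [0.002,-0.004,0.03],"twist": 0},{"slide": [0,0,0.022],"twist": 0},{"slide": [0,0,0],"twist": 0}]'

```text
time: 2.38
tcp_pos: [0.4465, -0.0209, 0.2777]
ee_rot: [1.0, -0.002, -0.001, -0.0]
wrist_force: [-0.3, -0.0, 0.6]
gripper_width: 0.0928
gripper_force: 0.0
```

apply_moves --targets '[{"slide": [0,0,0],"twist": 0},{"slide": [0,0,0],"twist": 0},{"slide": [0,0,0],"twist": 0},{"slide": [0,0,0],"twist": 0}]' --gripper 1 --squeeze 8

```text
time: 2.88
tcp_pos: [0.4474, -0.0198, 0.2789]
ee_rot: [1.0, -0.001, 0.0, 0.0]
wrist_force: [-0.1, -0.4, -0.6]
gripper_width: 0.0573
gripper_force: 0.0
```

```bash
python3 - <<'E'
from est import *
from bench import vision,sensors
s=sensors.get_state();print(s["time"],s["tcp_pos"],s["gripper_width"],s["gripper_force"],s["wrist_force"])
c=vision.capture("scene");L=np.load("L_scene.npy");print(angle(c,L))
w=vision.capture("wrist")["image"]
cv2.imwrite("pics/w2.png",np.hstack([cv2.resize(c["image"][70:230,150:350],(400,320)),cv2.copyMakeBorder(cv2.resize(w,(400,300)),0,20,0,0,0)])[:,:,::-1])
E
```

```text
2.875 [ 0.44738621 -0.019833    0.27889415] 0.05725045184652115 0.0 [-0.12039005 -0.35982945 -0.55891307]
(-0.2799814211064198, np.float64(0.09572549496869376))
```

View pics/w2.png

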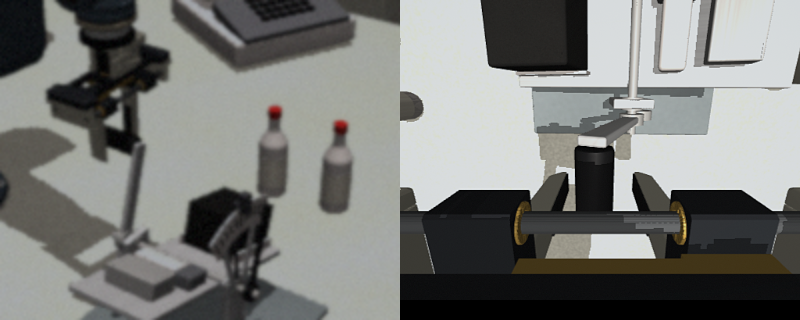

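The pads straddle the grip (wrist panel, grip at (594,180) between the fingers) and are still closing. I'll finish the closing and write the estimator/planner: a Kalman filter on the tray angle plus a short-horizon plan in tool-y millimetres.

apply_moves --targets '[{"slide": [0,0,0],"twist": 0},{"slide": [0,0,0],"twist": 0},{"slide": [0,0,0],"twist": 0},{"slide": [0,0,0],"twist": 0}]'

```text
time: 3.48
tcp_pos: [0.4473, -0.0198, 0.2786]
ee_rot: [1.0, -0.001, -0.0, -0.0]
wrist_force: [-0.7, 0.2, 0.0]
gripper_width: 0.0296
gripper_force: 8.0
```

```bash
cat > ctl.py <<'E'
# usage: ctl.py "y1,y2,.." target rate   (rows just done, tool-y mm)
import sys,json,os
from est import *
from scipy.optimize import least_squares
J,KG,KS,CH,CS,LAG,R,h=.033,.35,.24,.03,.015,.04,.14,.0125
REST=-.28
def step(x,ac,al,w):               # x=[r,v]; ac commanded, al actual lever angle
    ad=(ac-al)/LAG; al2=al+ad*h
    r,v=x; q=KG*np.sin(r)+w+KS*(al-r)+CS*(ad-v)-CH*v
    v=v+q/J*h; r=r+v*h
    if r<=REST and v<=0: r,v=REST,0.
    return np.array([r,v]),al2
def ang(y): return float(np.arcsin(np.clip((y-38.7)/140,-1,1)))   # y: tool-y mm since grasp
def row(x,y0,dy,al,w,n=10):
    for k in range(n): x,al=step(x,ang(y0+dy*(k+1)/n),al,w)
    return x,al
def plan(x,y,al,w,rt,rate,N=14):
    x,al=row(x,y,0,al,w,4)
    def f(d):
        X,A,Y,e=x,al,y,[]
        for k in range(N):
            X,A=row(X,Y,d[k],A,w); Y+=d[k]
            ref=x[0]+np.clip(rt-x[0],-rate*.125*(k+1),rate*.125*(k+1))
            g=3 if k==N-1 else 1
            e+=[g*(X[0]-ref)/.05,g*X[1]/.3,d[k]/12]
        return np.array(e)
    return least_squares(f,np.zeros(N),bounds=(-15,15),max_nfev=25).x
if __name__=="__main__":
    from bench import vision,sensors
    rows=[float(v) for v in sys.argv[1].split(",")] if sys.argv[1] else []
    rt,rate=float(sys.argv[2]),float(sys.argv[3])
    S=json.load(open("ctl.json")) if os.path.exists("ctl.json") else dict(x=[REST,0,0],P=np.diag([1e-6,1e-6,4e-4]).tolist(),y=0.,al=ang(0))
    s=sensors.get_state();c=vision.capture("scene");m,cost=angle(c,np.load("L_scene.npy"))
    x=np.array(S["x"]);P=np.array(S["P"]);y=S["y"];al=S["al"]
    segs=([(0,4)] if rows else [])+[(d,10) for d in rows]
    F=np.eye(3)+h*np.array([[0,1,0],[(KG-KS)/J,-(CH+CS)/J,1/J],[0,0,0]])
    Q=np.diag([0,.05**2,.004**2])*h
    for d,n in segs:
        for k in range(n):
            x[:2],al=step(x[:2],ang(y+d*(k+1)/n),al,x[2]); P=F@P@F.T+Q
        y+=d
    pr=x.copy()
    if m>-.272:
        # if filter still thinks it rests: set unbalance to lift-off value first
        if x[0]<=REST: x[2]=max(x[2],KG*.276-KS*(al+.28)+.004); x[0]=m;x[1]=.08;P=np.diag([1e-4,.01,2e-4])
        K=P[:,0]/(P[0,0]+.004**2); x=x+K*(m-x[0]); P=P-np.outer(K,P[0])
    else:
        x[0],x[1]=REST,0; P[:2]=0;P[:,:2]=0;P[0,0]=P[1,1]=1e-6; P[2,2]=min(P[2,2],4e-4)
        x[2]=min(x[2],KG*.276-KS*(al+.28))      # has not lifted
    json.dump(dict(x=x.tolist(),P=P.tolist(),y=y,al=al),open("ctl.json","w"))
    open("log.txt","a").write(json.dumps([s["time"],rows,m,x.tolist(),y,s["tcp_pos"].tolist(),s["wrist_force"].tolist()])+"\n")
    d=plan(x[:2],y,al,x[2],rt,rate)
    print(f"t {s['time']:.2f} meas {m:.3f} ({cost:.2f}) pred {pr[0]:.3f} v {x[1]:.3f} w {x[2]:.4f} y {y:.1f} a {ang(y):.3f} tcp {s['tcp_pos'].round(4)} F {s['wrist_force'].round(1)} grip {s['gripper_width']:.4f}")
    ys=y+np.cumsum(np.r_[0,np.round(d[:5]*2)/2]);zs=-140*np.cos([ang(v) for v in ys])
    print("rows y",np.diff(ys)," z",np.diff(zs).round(1))
    X,A=row(x[:2],y,0,al,x[2],4);o=[]
    for k in range(6): X,A=row(X,ys[min(k,4)],d[k],A,x[2]);o.append(X.round(3).tolist())
    print("pred",o)
E
python3 ctl.py "" 0.08 0.25
```

```text
t 3.48 meas -0.280 (0.10) pred -0.280 v 0.000 w 0.0000 y 0.0 a -0.280 tcp [ 0.4473 -0.0198  0.2786] F [-0.7  0.2  0. ] grip 0.0296
rows y [0. 0. 0. 0. 0.]  z [0. 0. 0. 0. 0.]
pred [[-0.28, 0.0], [-0.28, 0.0], [-0.28, 0.0], [-0.28, 0.0], [-0.28, 0.0], [-0.28, 0.0]]
```

Gripped: width 29.6 mm and 8 N. I'll bring the lever to just under lift-off, then ramp slowly.

apply_moves --targets '[{"slide": [0,0.006,-0.0016],"twist": 0},{"slide": [0,0.006,-0.0013],"twist": 0},{"slide": [0,0.006,-0.001],"twist": 0},{"slide": [0,0.006,-0.0008],"twist": 0},{"slide": [0,0.006,-0.0005],"twist": 0}]'

```text
time: 4.15
tcp_pos: [0.447, -0.0503, 0.2841]
ee_rot: [1.0, -0.001, -0.0, 0.0]
wrist_force: [-4.9, 0.4, 5.9]
gripper_width: 0.0298
gripper_force: 8.0
```

```bash
python3 ctl.py "6,6,6,6,6" 0.08 0.25
```

```text
t 4.15 meas -0.280 (0.10) pred -0.280 v 0.000 w 0.0000 y 30.0 a -0.062 tcp [ 0.447  -0.0503  0.2841] F [-4.9  0.4  5.9] grip 0.0298
rows y [0. 0. 0. 0. 0.]  z [0. 0. 0. 0. 0.]
pred [[-0.28, 0.0], [-0.28, 0.0], [-0.28, 0.0], [-0.28, 0.0], [-0.28, 0.0], [-0.28, 0.0]]
```

apply_moves --targets '[{"slide": [0,0.0015,-0.0005],"twist": 0},{"slide": [0,0.0015,-0.0005],"twist": 0},{"slide": [0,0.0015,0],"twist": 0},{"slide": [0,0.0015,0],"twist": 0},{"slide": [0,0.002,0],"twist": 0}]' --squeeze 4

```text
time: 4.82
tcp_pos: [0.4471, -0.0579, 0.2846]
ee_rot: [1.0, -0.001, -0.0, -0.0]
wrist_force: [-1.3, -0.3, -4.4]
gripper_width: 0.0296
gripper_force: 4.0
```

```bash
python3 ctl.py "1.5,1.5,1.5,1.5,2" 0.08 0.25
```

```text
t 4.83 meas -0.280 (0.10) pred -0.280 v 0.000 w 0.0000 y 38.0 a -0.005 tcp [ 0.4471 -0.0579  0.2846] F [-1.3 -0.3 -4.4] grip 0.0296
rows y [0. 0. 0. 0. 0.]  z [0. 0. 0. 0. 0.]
pred [[-0.28, 0.0], [-0.28, 0.0], [-0.28, 0.0], [-0.28, 0.0], [-0.28, 0.0], [-0.28, 0.0]]
```

apply_moves --targets '[{"slide": [0,0.0015,0],"twist": 0},{"slide": [0,0.0015,0],"twist": 0},{"slide": [0,0.0015,0],"twist": 0},{"slide": [0,0.0015,0],"twist": 0},{"slide": [0,0.002,0],"twist": 0}]'

```text
time: 5.5
tcp_pos: [0.4472, -0.0659, 0.2848]
ee_rot: [1.0, -0.001, -0.0, 0.0]
wrist_force: [-2.4, 0.9, -3.8]
gripper_width: 0.03
gripper_force: 4.0
```

```bash
python3 ctl.py "1.5,1.5,1.5,1.5,2" 0.08 0.25
```

```text
t 5.50 meas -0.280 (0.10) pred -0.280 v 0.000 w 0.0000 y 46.0 a 0.052 tcp [ 0.4472 -0.0659  0.2848] F [-2.4  0.9 -3.8] grip 0.0300
rows y [0. 0. 0. 0. 0.]  z [0. 0. 0. 0. 0.]
pred [[-0.28, 0.0], [-0.28, 0.0], [-0.28, 0.0], [-0.28, 0.0], [-0.28, 0.0], [-0.28, 0.0]]
```

apply_moves --targets '[{"slide": [0,0.0015,0],"twist": 0},{"slide": [0,0.0015,0],"twist": 0},{"slide": [0,0.0015,0],"twist": 0},{"slide": [0,0.0015,0],"twist": 0},{"slide": [0,0.001,0],"twist": 0}]'

```text
time: 6.18
tcp_pos: [0.4473, -0.0729, 0.2848]
ee_rot: [1.0, -0.001, 0.0, -0.0]
wrist_force: [-3.0, 0.8, -3.9]
gripper_width: 0.03
gripper_force: 4.0
```

```bash
python3 ctl.py "1.5,1.5,1.5,1.5,1" 0.08 0.25
```

```text
t 6.17 meas -0.280 (0.10) pred -0.280 v 0.000 w 0.0000 y 53.0 a 0.102 tcp [ 0.4473 -0.0729  0.2848] F [-3.   0.8 -3.9] grip 0.0300
rows y [0. 0. 0. 0. 0.]  z [0. 0. 0. 0. 0.]
pred [[-0.28, 0.0], [-0.28, 0.0], [-0.28, 0.0], [-0.28, 0.0], [-0.28, 0.0], [-0.28, 0.0]]
```

apply_moves --targets '[{"slide": [0,0.0015,0.0003],"twist": 0},{"slide": [0,0.0015,0.0003],"twist": 0},{"slide": [0,0.0015,0.0003],"twist": 0},{"slide": [0,0.0015,0.0003],"twist": 0}]'

```text
time: 6.72
tcp_pos: [0.4473, -0.079, 0.2839]
ee_rot: [1.0, -0.001, 0.0, 0.0]
wrist_force: [-5.1, -0.4, 1.7]
gripper_width: 0.0297
gripper_force: 4.0
```

```bash
python3 ctl.py "1.5,1.5,1.5,1.5" 0.08 0.25
```

```text
t 6.72 meas -0.264 (0.12) pred -0.278 v 0.072 w 0.0035 y 59.0 a 0.146 tcp [ 0.4473 -0.079   0.2839] F [-5.1 -0.4  1.7] grip 0.0297
rows y [ 8.5  0.  -4.  -5.5 -5.5]  z [ 1.5  0.  -0.8 -0.9 -0.7]
pred [[-0.246, 0.146], [-0.222, 0.224], [-0.19, 0.278], [-0.153, 0.306], [-0.114, 0.311], [-0.073, 0.338]]
```

The tray has lifted off. Moving up moderately now.

apply_moves --targets '[{"slide": [0,0.003,0.0005],"twist": 0},{"slide": [0,0,0],"twist": 0},{"slide": [0,-0.003,-0.0005],"twist": 0}]'

```text
time: 7.15
tcp_pos: [0.4474, -0.0789, 0.2838]
ee_rot: [1.0, -0.001, 0.0, 0.0]
wrist_force: [-3.8, 0.9, 2.6]
gripper_width: 0.0301
gripper_force: 4.0
```

```bash
python3 ctl.py "3,0,-3" 0.08 0.2
```

```text
t 7.15 meas -0.190 (0.14) pred -0.205 v 0.242 w 0.0056 y 59.0 a 0.146 tcp [ 0.4474 -0.0789  0.2838] F [-3.8  0.9  2.6] grip 0.0301
rows y [-10.   -4.5  -1.5  -0.5  -0.5]  z [-1.1 -0.3 -0.1 -0.  -0. ]
pred [[-0.146, 0.253], [-0.116, 0.224], [-0.09, 0.196], [-0.067, 0.178], [-0.045, 0.169], [-0.024, 0.167]]
```

apply_moves --targets '[{"slide": [0,-0.01,-0.0011],"twist": 0},{"slide": [0,-0.005,-0.0003],"twist": 0},{"slide": [0,-0.0015,0],"twist": 0}]'

```text
time: 7.58
tcp_pos: [0.4476, -0.0618, 0.2851]
ee_rot: [1.0, -0.0, 0.0, 0.0]
wrist_force: [0.9, 0.8, 0.1]
gripper_width: 0.0298
gripper_force: 4.0
```

```bash
python3 ctl.py "-10,-5,-1.5" 0.08 0.2
```

```text
t 7.58 meas -0.117 (0.15) pred -0.091 v 0.116 w 0.0021 y 42.5 a 0.027 tcp [ 0.4476 -0.0618  0.2851] F [0.9 0.8 0.1] grip 0.0298
rows y [10.5  2.  -3.  -5.  -5.5]  z [ 0.7  0.2 -0.3 -0.4 -0.2]
pred [[-0.097, 0.12], [-0.079, 0.171], [-0.055, 0.211], [-0.027, 0.227], [0.001, 0.219], [0.03, 0.23]]
```

apply_moves --targets '[{"slide": [0,0.007,0.0004],"twist": 0},{"slide": [0,0.001,0],"twist": 0},{"slide": [0,-0.003,-0.0002],"twist": 0}]'

```text
time: 8.0
tcp_pos: [0.4474, -0.0676, 0.2849]
ee_rot: [1.0, -0.001, 0.0, 0.0]
wrist_force: [2.1, -0.3, -0.3]
gripper_width: 0.0299
gripper_force: 4.0
```

```bash
python3 ctl.py "7,1,-3" 0.08 0.2
```

```text
t 8.00 meas -0.084 (0.15) pred -0.065 v 0.095 w -0.0005 y 47.5 a 0.063 tcp [ 0.4474 -0.0676  0.2849] F [ 2.1 -0.3 -0.3] grip 0.0299
rows y [ 6.  -0.5 -4.  -5.5 -5. ]  z [ 0.5 -0.1 -0.4 -0.3 -0.1]
pred [[-0.065, 0.131], [-0.045, 0.175], [-0.021, 0.201], [0.004, 0.202], [0.028, 0.18], [0.051, 0.181]]
```

apply_moves --targets '[{"slide": [0,0.006,0.0005],"twist": 0},{"slide": [0,0,0],"twist": 0},{"slide": [0,-0.004,-0.0004],"twist": 0}]'

```text
time: 8.43
tcp_pos: [0.4474, -0.0694, 0.2848]
ee_rot: [1.0, -0.001, 0.0, 0.0]
wrist_force: [2.5, 0.1, 0.2]
gripper_width: 0.03
gripper_force: 4.0
```

```bash
python3 ctl.py "6,0,-4" 0.08 0.2
```

```text
t 8.43 meas -0.024 (0.16) pred -0.021 v 0.196 w -0.0010 y 49.5 a 0.077 tcp [ 0.4474 -0.0694  0.2848] F [2.5 0.1 0.2] grip 0.0300
rows y [-8.  -5.  -3.  -1.5 -0.5]  z [-0.4 -0.   0.1  0.1  0. ]
pred [[0.012, 0.2], [0.035, 0.167], [0.053, 0.126], [0.066, 0.086], [0.074, 0.053], [0.079, 0.032]]
```

Model and measurement agree. I'm following the plan.

apply_moves --targets '[{"slide": [0,-0.008,-0.0004],"twist": 0},{"slide": [0,-0.005,0],"twist": 0},{"slide": [0,-0.003,0.0001],"twist": 0}]'

```text
time: 8.85
tcp_pos: [0.4475, -0.0529, 0.285]
ee_rot: [1.0, -0.0, 0.0, 0.0]
wrist_force: [4.9, -0.5, -2.0]
gripper_width: 0.03
gripper_force: 4.0
```

```bash
python3 ctl.py "-8,-5,-3" 0.08 0.2
```

```text
t 8.85 meas 0.028 (0.17) pred 0.052 v 0.059 w -0.0042 y 33.5 a -0.037 tcp [ 0.4475 -0.0529  0.285 ] F [ 4.9 -0.5 -2. ] grip 0.0300
rows y [ 8.5  1.5 -2.  -3.  -2. ]  z [-0.1  0.  -0.1 -0.   0. ]
pred [[0.036, 0.037], [0.042, 0.058], [0.05, 0.073], [0.06, 0.072], [0.068, 0.059], [0.075, 0.057]]
```

apply_moves --targets '[{"slide": [0,0.008,0],"twist": 0},{"slide": [0,0.001,0],"twist": 0},{"slide": [0,-0.002,0],"twist": 0}]'

```text
time: 9.28
tcp_pos: [0.4474, -0.0605, 0.2851]
ee_rot: [1.0, -0.001, 0.0, 0.0]
wrist_force: [5.7, -0.4, 0.7]
gripper_width: 0.0302
gripper_force: 4.0
```

```bash
python3 ctl.py "8,1,-2" 0.08 0.2
```

```text
t 9.28 meas 0.033 (0.17) pred 0.048 v 0.018 w -0.0063 y 40.5 a 0.013 tcp [ 0.4474 -0.0605  0.2851] F [ 5.7 -0.4  0.7] grip 0.0302
rows y [ 5.  -0.5 -3.  -3.  -2. ]  z [ 0.2 -0.  -0.1 -0.   0. ]
pred [[0.038, 0.038], [0.045, 0.065], [0.054, 0.077], [0.063, 0.072], [0.071, 0.057], [0.078, 0.054]]
```

apply_moves --targets '[{"slide": [0,0.005,0],"twist": 0},{"slide": [0,0,0],"twist": 0},{"slide": [0,-0.003,0],"twist": 0}]'

```text
time: 9.7
tcp_pos: [0.4473, -0.0623, 0.2851]
ee_rot: [1.0, -0.001, 0.0, -0.0]
wrist_force: [4.9, -0.0, 0.2]
gripper_width: 0.0299
gripper_force: 4.0
```

```bash
python3 ctl.py "5,0,-3" 0.08 0.2
```

```text
t 9.70 meas 0.057 (0.17) pred 0.055 v 0.089 w -0.0059 y 42.5 a 0.027 tcp [ 0.4473 -0.0623  0.2851] F [ 4.9 -0.   0.2] grip 0.0299
rows y [-6.  -2.5 -0.5  1.   1. ]  z [-0.   0.1  0.  -0.  -0. ]
pred [[0.073, 0.08], [0.081, 0.05], [0.085, 0.023], [0.086, 0.003], [0.086, -0.005], [0.085, -0.014]]
```

apply_moves --targets '[{"slide": [0,-0.006,0],"twist": 0},{"slide": [0,-0.0025,0],"twist": 0},{"slide": [0,-0.0005,0],"twist": 0}]'

```text
time: 10.12
tcp_pos: [0.4473, -0.0531, 0.285]
ee_rot: [1.0, -0.001, 0.0, 0.0]
wrist_force: [5.7, -0.4, -1.0]
gripper_width: 0.03
gripper_force: 4.0
```

```bash
python3 ctl.py "-6,-2.5,-.5" 0.08 0.2; python3 - <<'E'
from h import *
from bench import vision
b=vision.capture("side")["image"];a=vision.capture("scene")["image"]
a=cv2.resize(a[157:205,253:289],(396,528),interpolation=2)
b=cv2.resize(b[148:196,228:264],(396,528),interpolation=2)
cv2.imwrite("pics/d.png",np.hstack([cv2.convertScaleAbs(a,alpha=1.8,beta=20),cv2.convertScaleAbs(b,alpha=1.4,beta=20)])[:,:,::-1])
E
```

```text
t 10.12 meas 0.074 (0.17) pred 0.085 v -0.007 w -0.0074 y 33.5 a -0.037 tcp [ 0.4473 -0.0531  0.285 ] F [ 5.7 -0.4 -1. ] grip 0.0300
rows y [ 5.5  2.   0.  -1.  -1. ]  z [-0.1  0.   0.  -0.  -0. ]
pred [[0.071, -0.021], [0.07, -0.006], [0.07, 0.01], [0.072, 0.02], [0.075, 0.022], [0.078, 0.028]]
```

View pics/d.png

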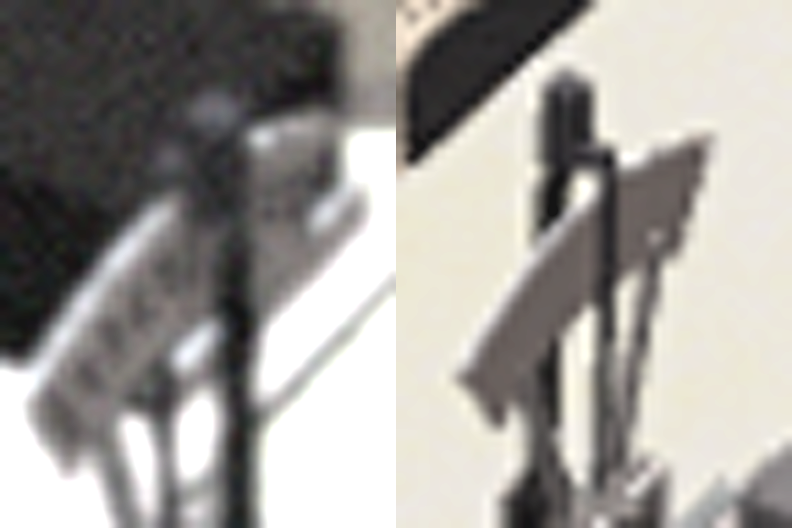

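The pointer now stands directly under the marker clip in both panels: scene stem at (235,230) under the clip at (212,140), side tip at (555,180) under the clip at (568,120). So the hold target of 0.08 is good. I'm keeping balance there.

apply_moves --targets '[{"slide": [0,0.0065,0],"twist": 0},{"slide": [0,0.002,0],"twist": 0},{"slide": [0,0,0],"twist": 0}]'

```text
time: 10.65
tcp_pos: [0.4473, -0.0619, 0.2851]
ee_rot: [1.0, -0.001, 0.0, -0.0]
wrist_force: [3.7, -0.7, 1.2]
gripper_width: 0.03
gripper_force: 4.0
```

```bash
python3 ctl.py "0,6.5,2,0" 0.085 0.2
```

```text
t 10.65 meas 0.060 (0.17) pred 0.060 v 0.001 w -0.0074 y 42.0 a 0.024 tcp [ 0.4473 -0.0619  0.2851] F [ 3.7 -0.7  1.2] grip 0.0300
rows y [ 1.  -1.5 -2.  -1.5 -1. ]  z [ 0. -0. -0. -0.  0.]
pred [[0.062, 0.028], [0.067, 0.042], [0.072, 0.045], [0.078, 0.038], [0.082, 0.028], [0.085, 0.025]]
```

apply_moves --targets '[{"slide": [0,0.001,0],"twist": 0},{"slide": [0,-0.0015,0],"twist": 0},{"slide": [0,-0.002,0],"twist": 0},{"slide": [0,-0.0015,0],"twist": 0}]'

```text
time: 11.2
tcp_pos: [0.4473, -0.0576, 0.2851]
ee_rot: [1.0, -0.001, 0.0, 0.0]
wrist_force: [4.1, -0.5, 1.2]
gripper_width: 0.0303
gripper_force: 4.0
```

```bash
python3 ctl.py "1,-1.5,-2,-1.5" 0.085 0.2
```

```text
t 11.20 meas 0.082 (0.17) pred 0.078 v 0.048 w -0.0070 y 38.0 a -0.005 tcp [ 0.4473 -0.0576  0.2851] F [ 4.1 -0.5  1.2] grip 0.0303
rows y [-3.  -0.5  0.5  1.   1. ]  z [ 0.  0. -0. -0. -0.]
pred [[0.089, 0.031], [0.091, 0.01], [0.091, -0.004], [0.09, -0.011], [0.089, -0.012], [0.087, -0.015]]
```

apply_moves --targets '[{"slide": [0,-0.003,0],"twist": 0},{"slide": [0,-0.0005,0],"twist": 0},{"slide": [0,0.0005,0],"twist": 0},{"slide": [0,0.001,0],"twist": 0}]'

```text
time: 11.75
tcp_pos: [0.4473, -0.0558, 0.285]
ee_rot: [1.0, -0.001, 0.0, 0.0]
wrist_force: [4.5, 0.6, 0.7]
gripper_width: 0.0298
gripper_force: 4.0
```

```bash
python3 ctl.py "-3,-.5,.5,1" 0.085 0.2
```

```text
t 11.75 meas 0.077 (0.17) pred 0.090 v -0.044 w -0.0084 y 36.0 a -0.019 tcp [ 0.4473 -0.0558  0.285 ] F [4.5 0.6 0.7] grip 0.0298
rows y [ 6.   1.5 -1.  -2.  -1.5]  z [ 0.  0. -0. -0. -0.]
pred [[0.07, -0.031], [0.068, -0.002], [0.069, 0.02], [0.073, 0.03], [0.076, 0.027], [0.08, 0.031]]
```

apply_moves --targets '[{"slide": [0,0.006,0],"twist": 0},{"slide": [0,0.0015,0],"twist": 0},{"slide": [0,-0.001,0],"twist": 0},{"slide": [0,-0.0015,0],"twist": 0}]'

```text
time: 12.3
tcp_pos: [0.4473, -0.0607, 0.2851]
ee_rot: [1.0, -0.001, 0.0, -0.0]
wrist_force: [4.0, 0.1, 1.7]
gripper_width: 0.03
gripper_force: 4.0
```

```bash
python3 ctl.py "6,1.5,-1,-1.5" 0.085 0.2
```

```text
t 12.30 meas 0.083 (0.17) pred 0.073 v 0.058 w -0.0072 y 41.0 a 0.016 tcp [ 0.4473 -0.0607  0.2851] F [4.  0.1 1.7] grip 0.0300
rows y [-6.5 -2.   0.5  1.5  1.5]  z [ 0.   0.1 -0.  -0.1 -0. ]
pred [[0.093, 0.048], [0.097, 0.017], [0.098, -0.009], [0.095, -0.024], [0.092, -0.028], [0.088, -0.036]]
```

apply_moves --targets '[{"slide": [0,-0.006,0],"twist": 0},{"slide": [0,-0.002,0],"twist": 0},{"slide": [0,0.0005,0],"twist": 0},{"slide": [0,0.0015,0],"twist": 0}]'

```text
time: 12.85
tcp_pos: [0.4473, -0.0544, 0.285]
ee_rot: [1.0, -0.0, 0.0, -0.0]
wrist_force: [4.4, -0.2, 0.5]
gripper_width: 0.0299
gripper_force: 4.0
```

```bash
python3 ctl.py "-6,-2,.5,1.5" 0.085 0.2
```

```text
t 12.85 meas 0.085 (0.17) pred 0.098 v -0.046 w -0.0086 y 35.0 a -0.026 tcp [ 0.4473 -0.0544  0.285 ] F [ 4.4 -0.2  0.5] grip 0.0299
rows y [ 6.   1.5 -0.5 -1.5 -1.5]  z [-0.  0. -0. -0. -0.]
pred [[0.077, -0.039], [0.074, -0.012], [0.074, 0.009], [0.076, 0.02], [0.079, 0.021], [0.082, 0.026]]
```

apply_moves --targets '[{"slide": [0,0.005,0],"twist": 0},{"slide": [0,0.0015,0],"twist": 0},{"slide": [0,-0.001,0],"twist": 0},{"slide": [0,-0.0015,0],"twist": 0}]'

```text
time: 13.4
tcp_pos: [0.4473, -0.0587, 0.2851]
ee_rot: [1.0, -0.001, 0.0, -0.0]
wrist_force: [3.5, -0.1, 1.5]
gripper_width: 0.0297
gripper_force: 4.0
```

```bash
python3 ctl.py "5,1.5,-1,-1.5" 0.085 0.2
```

```text
t 13.40 meas 0.078 (0.17) pred 0.070 v 0.013 w -0.0078 y 39.0 a 0.002 tcp [ 0.4473 -0.0587  0.2851] F [ 3.5 -0.1  1.5] grip 0.0297
rows y [-0.5 -0.5 -0.5  0.   0. ]  z [-0.  0.  0.  0.  0.]
pred [[0.08, 0.014], [0.082, 0.012], [0.083, 0.009], [0.084, 0.004], [0.084, 0.001], [0.084, -0.001]]
```

apply_moves --targets '[{"slide": [0,-0.0005,0],"twist": 0},{"slide": [0,-0.0005,0],"twist": 0},{"slide": [0,-0.0005,0],"twist": 0},{"slide": [0,0,0],"twist": 0}]'

```text
time: 13.95
tcp_pos: [0.4473, -0.0573, 0.285]
ee_rot: [1.0, -0.001, 0.0, -0.0]
wrist_force: [5.3, 0.3, 2.3]
gripper_width: 0.0296
gripper_force: 4.0
```

```bash
python3 ctl.py "-.5,-.5,-.5,0" 0.085 0.2
```

```text
t 13.95 meas 0.080 (0.17) pred 0.083 v -0.005 w -0.0082 y 37.5 a -0.009 tcp [ 0.4473 -0.0573  0.285 ] F [5.3 0.3 2.3] grip 0.0296
rows y [ 2.   0.5 -0.5 -0.5 -0.5]  z [-0.  0. -0. -0. -0.]
pred [[0.079, -0.003], [0.079, 0.006], [0.08, 0.013], [0.082, 0.016], [0.084, 0.017], [0.087, 0.019]]
```

apply_moves --targets '[{"slide": [0,0.002,0],"twist": 0},{"slide": [0,0,0],"twist": 0},{"slide": [0,-0.0005,0],"twist": 0},{"slide": [0,-0.0005,0],"twist": 0}]'

```text
time: 14.5
tcp_pos: [0.4473, -0.0583, 0.285]
ee_rot: [1.0, -0.001, 0.0, -0.0]
wrist_force: [4.6, -0.2, 1.9]
gripper_width: 0.0299
gripper_force: 4.0
```

```bash
python3 ctl.py "2,0,-.5,-.5" 0.085 0.2
```

```text
t 14.50 meas 0.085 (0.17) pred 0.081 v 0.019 w -0.0078 y 38.5 a -0.001 tcp [ 0.4473 -0.0583  0.285 ] F [ 4.6 -0.2  1.9] grip 0.0299
rows y [-2.  -0.5  0.5  0.5  0.5]  z [ 0.  0. -0. -0. -0.]
pred [[0.088, 0.014], [0.089, 0.003], [0.089, -0.006], [0.088, -0.009], [0.087, -0.009], [0.085, -0.011]]
```

apply_moves --targets '[{"slide": [0,-0.002,0],"twist": 0},{"slide": [0,0,0],"twist": 0},{"slide": [0,0.0005,0],"twist": 0},{"slide": [0,0.0005,0],"twist": 0}]'

```text
time: 15.05
tcp_pos: [0.4473, -0.0574, 0.2851]
ee_rot: [1.0, -0.001, 0.0, 0.0]
wrist_force: [6.5, -0.3, 2.2]
gripper_width: 0.0297
gripper_force: 4.0
```

```bash
python3 ctl.py "-2,0,.5,.5" 0.085 0.2
```

```text
t 15.05 meas 0.084 (0.17) pred 0.089 v -0.014 w -0.0083 y 37.5 a -0.009 tcp [ 0.4473 -0.0574  0.2851] F [ 6.5 -0.3  2.2] grip 0.0297
rows y [ 1.5  0.5  0.  -0.5 -0.5]  z [-0.  0.  0. -0. -0.]
pred [[0.082, -0.01], [0.081, -0.002], [0.082, 0.004], [0.083, 0.009], [0.084, 0.011], [0.085, 0.014]]
```

apply_moves --targets '[{"slide": [0,0.0015,0],"twist": 0},{"slide": [0,0.0005,0],"twist": 0},{"slide": [0,0,0],"twist": 0},{"slide": [0,-0.0005,0],"twist": 0}]'

```text
time: 15.6
tcp_pos: [0.4473, -0.0588, 0.2851]
ee_rot: [1.0, -0.001, 0.0, 0.0]
wrist_force: [4.9, -0.2, 2.3]
gripper_width: 0.0296
gripper_force: 4.0
```

```bash
python3 ctl.py "1.5,.5,0,-.5" 0.085 0.2
```

```text
t 15.60 meas 0.089 (0.17) pred 0.083 v 0.026 w -0.0076 y 39.0 a 0.002 tcp [ 0.4473 -0.0588  0.2851] F [ 4.9 -0.2  2.3] grip 0.0296
rows y [-3.5 -1.   0.5  1.   1. ]  z [ 0.  0. -0. -0. -0.]
pred [[0.093, 0.019], [0.095, 0.002], [0.094, -0.012], [0.092, -0.019], [0.089, -0.02], [0.087, -0.024]]
```

apply_moves --targets '[{"slide": [0,-0.0035,0],"twist": 0},{"slide": [0,-0.0005,0],"twist": 0},{"slide": [0,0.0005,0],"twist": 0},{"slide": [0,0.001,0],"twist": 0}]'

```text
time: 16.15
tcp_pos: [0.4473, -0.0561, 0.285]
ee_rot: [1.0, -0.001, -0.0, -0.0]
wrist_force: [4.7, -0.6, 1.2]
gripper_width: 0.0297
gripper_force: 4.0
```

```bash
python3 ctl.py "-3.5,-.5,.5,1" 0.085 0.2
```

```text
t 16.15 meas 0.086 (0.17) pred 0.093 v -0.029 w -0.0084 y 36.5 a -0.016 tcp [ 0.4473 -0.0561  0.285 ] F [ 4.7 -0.6  1.2] grip 0.0297
rows y [ 3.   1.  -0.5 -0.5 -0.5]  z [-0.  0. -0. -0. -0.]
pred [[0.081, -0.024], [0.079, -0.009], [0.079, 0.003], [0.08, 0.008], [0.081, 0.011], [0.083, 0.014]]
```

apply_moves --targets '[{"slide": [0,0.003,0],"twist": 0},{"slide": [0,0.0005,0],"twist": 0},{"slide": [0,-0.0005,0],"twist": 0},{"slide": [0,-0.0005,0],"twist": 0}]'

```text
time: 16.7
tcp_pos: [0.4473, -0.0588, 0.285]
ee_rot: [1.0, -0.001, -0.0, 0.0]
wrist_force: [4.2, -0.3, 2.9]
gripper_width: 0.0298
gripper_force: 4.0
```

```bash
python3 ctl.py "3,.5,-.5,-.5" -0.28 0.15
```

```text
t 16.70 meas 0.084 (0.18) pred 0.078 v 0.016 w -0.0077 y 39.0 a 0.002 tcp [ 0.4473 -0.0588  0.285 ] F [ 4.2 -0.3  2.9] grip 0.0298
rows y [-12.5  -2.5   3.    5.    4.5]  z [ 0.5  0.2 -0.3 -0.3 -0.1]
pred [[0.085, -0.032], [0.075, -0.109], [0.057, -0.169], [0.034, -0.201], [0.008, -0.208], [-0.02, -0.233]]
```

The tray was held about 7 s near the marker. Lowering gently now.

apply_moves --targets '[{"slide": [0,-0.01,0.0003],"twist": 0},{"slide": [0,-0.002,0.0001],"twist": 0},{"slide": [0,0.003,-0.0002],"twist": 0}]'

```text
time: 17.12
tcp_pos: [0.4472, -0.0491, 0.2847]
ee_rot: [1.0, -0.0, -0.0, -0.0]
wrist_force: [4.3, -0.5, 1.3]
gripper_width: 0.0298
gripper_force: 4.0
```

```bash
python3 ctl.py "-10,-2,3" -0.28 0.15
```

```text
t 17.12 meas 0.057 (0.17) pred 0.065 v -0.147 w -0.0088 y 30.0 a -0.062 tcp [ 0.4472 -0.0491  0.2847] F [ 4.3 -0.5  1.3] grip 0.0298
rows y [7.  3.5 1.5 0.5 0. ]  z [-0.3  0.   0.   0.   0. ]
pred [[0.028, -0.175], [0.007, -0.164], [-0.013, -0.152], [-0.031, -0.144], [-0.049, -0.143], [-0.067, -0.15]]
```

apply_moves --targets '[{"slide": [0,0.007,-0.0003],"twist": 0},{"slide": [0,0.0035,0],"twist": 0},{"slide": [0,0.0015,0],"twist": 0}]'

```text
time: 17.55
tcp_pos: [0.4471, -0.0621, 0.2851]
ee_rot: [1.0, -0.001, -0.0, -0.0]
wrist_force: [3.0, -0.5, 1.5]
gripper_width: 0.0298
gripper_force: 4.0
```

```bash
python3 ctl.py "7,3.5,1.5" -0.28 0.15
```

```text
t 17.55 meas -0.004 (0.17) pred -0.013 v -0.127 w -0.0075 y 42.0 a 0.024 tcp [ 0.4471 -0.0621  0.2851] F [ 3.  -0.5  1.5] grip 0.0298
rows y [-2.   0.   1.5  1.5  1.5]  z [-0.   0.   0.   0.   0.1]
pred [[-0.026, -0.126], [-0.042, -0.137], [-0.06, -0.149], [-0.079, -0.154], [-0.099, -0.157], [-0.119, -0.169]]
```

apply_moves --targets '[{"slide": [0,-0.001,0],"twist": 0},{"slide": [0,0,0],"twist": 0},{"slide": [0,0.0015,0],"twist": 0}]'

```text
time: 17.98
tcp_pos: [0.4471, -0.0622, 0.2851]
ee_rot: [1.0, -0.0, -0.0, -0.0]
wrist_force: [1.8, -0.6, 1.3]
gripper_width: 0.0298
gripper_force: 4.0
```

```bash
python3 ctl.py "-1,0,1.5" -0.28 0.15
```

```text
t 17.98 meas -0.036 (0.16) pred -0.057 v -0.073 w -0.0047 y 42.5 a 0.027 tcp [ 0.4471 -0.0622  0.2851] F [ 1.8 -0.6  1.3] grip 0.0298
rows y [-5.5 -0.5  2.   3.   2.5]  z [-0.   0.  -0.   0.   0.1]
pred [[-0.051, -0.094], [-0.065, -0.132], [-0.084, -0.161], [-0.105, -0.177], [-0.128, -0.181], [-0.152, -0.197]]
```

apply_moves --targets '[{"slide": [0,-0.005,0],"twist": 0},{"slide": [0,0,0],"twist": 0},{"slide": [0,0.002,0],"twist": 0}]'

```text
time: 18.4
tcp_pos: [0.4472, -0.0592, 0.2851]
ee_rot: [1.0, -0.0, -0.0, -0.0]
wrist_force: [0.4, -0.8, 1.4]
gripper_width: 0.0299
gripper_force: 4.0
```

```bash
python3 ctl.py "-5,0,2" -0.28 0.15
```

```text
t 18.40 meas -0.074 (0.16) pred -0.082 v -0.124 w -0.0036 y 39.5 a 0.006 tcp [ 0.4472 -0.0592  0.2851] F [ 0.4 -0.8  1.4] grip 0.0299
rows y [1.5 2.  2.  2.  1.5]  z [0.  0.  0.1 0.1 0.1]
pred [[-0.098, -0.145], [-0.117, -0.154], [-0.136, -0.156], [-0.156, -0.153], [-0.174, -0.146], [-0.193, -0.149]]
```

apply_moves --targets '[{"slide": [0,0.0015,0],"twist": 0},{"slide": [0,0.002,0],"twist": 0},{"slide": [0,0.002,0],"twist": 0}]'

```text
time: 18.82
tcp_pos: [0.4471, -0.065, 0.285]
ee_rot: [1.0, -0.001, -0.0, -0.0]
wrist_force: [0.3, -0.1, 1.4]
gripper_width: 0.0301
gripper_force: 4.0
```

```bash
python3 ctl.py "1.5,2,2" -0.28 0.15
```

```text
t 18.82 meas -0.125 (0.15) pred -0.136 v -0.123 w -0.0020 y 45.0 a 0.045 tcp [ 0.4471 -0.065   0.285 ] F [ 0.3 -0.1  1.4] grip 0.0301
rows y [-1.   0.5  1.5  2.   2. ]  z [-0.   0.   0.1  0.1  0.1]
pred [[-0.147, -0.128], [-0.164, -0.14], [-0.182, -0.149], [-0.201, -0.152], [-0.22, -0.149], [-0.239, -0.156]]
```

apply_moves --targets '[{"slide": [0,-0.001,0],"twist": 0},{"slide": [0,0.0005,0],"twist": 0},{"slide": [0,0.0015,0.0001],"twist": 0}]'

```text
time: 19.25
tcp_pos: [0.4472, -0.0658, 0.285]
ee_rot: [1.0, -0.001, -0.0, -0.0]
wrist_force: [-1.0, 0.8, 1.6]
gripper_width: 0.0298
gripper_force: 4.0
```

```bash
python3 ctl.py "-1,.5,1.5" -0.28 0.12
```

```text
t 19.25 meas -0.167 (0.14) pred -0.182 v -0.108 w -0.0000 y 46.0 a 0.052 tcp [ 0.4472 -0.0658  0.285 ] F [-1.   0.8  1.6] grip 0.0298
rows y [0.5 1.  1.5 2.  1.5]  z [0.  0.1 0.1 0.2 0.1]
pred [[-0.187, -0.114], [-0.202, -0.118], [-0.217, -0.118], [-0.231, -0.114], [-0.245, -0.103], [-0.258, -0.101]]
```

apply_moves --targets '[{"slide": [0,0.0005,0],"twist": 0},{"slide": [0,0.001,0.0001],"twist": 0},{"slide": [0,0.0015,0.0001],"twist": 0}]'

```text
time: 19.68
tcp_pos: [0.4471, -0.0689, 0.2848]
ee_rot: [1.0, -0.001, -0.0, -0.0]
wrist_force: [-2.0, -0.6, 2.2]
gripper_width: 0.0294
gripper_force: 4.0
```

```bash
python3 ctl.py ".5,1,1.5" -0.28 0.12
```

```text
t 19.68 meas -0.205 (0.13) pred -0.217 v -0.086 w 0.0016 y 49.0 a 0.074 tcp [ 0.4471 -0.0689  0.2848] F [-2.  -0.6  2.2] grip 0.0294
rows y [-0.5  0.5  1.   1.   0.5]  z [-0.   0.   0.1  0.1  0. ]
pred [[-0.221, -0.087], [-0.232, -0.091], [-0.243, -0.094], [-0.255, -0.095], [-0.267, -0.095], [-0.279, -0.102]]
```

apply_moves --targets '[{"slide": [0,-0.0005,0],"twist": 0},{"slide": [0,0.0005,0],"twist": 0},{"slide": [0,0.001,0.0001],"twist": 0},{"slide": [0,0.001,0.0001],"twist": 0}]'

```text
time: 20.23
tcp_pos: [0.4472, -0.0709, 0.2846]
ee_rot: [1.0, -0.001, -0.0, 0.0]
wrist_force: [-3.4, 0.4, 4.5]
gripper_width: 0.0298
gripper_force: 4.0
```

```bash
python3 ctl.py "-.5,.5,1,1" -0.28 0.12
```

```text
t 20.23 meas -0.238 (0.12) pred -0.255 v -0.052 w 0.0034 y 51.0 a 0.088 tcp [ 0.4472 -0.0709  0.2846] F [-3.4  0.4  4.5] grip 0.0298
rows y [-1.5  0.5  1.5  1.   0.5]  z [-0.1  0.   0.1  0.1  0.1]
pred [[-0.248, -0.054], [-0.255, -0.06], [-0.262, -0.061], [-0.27, -0.057], [-0.277, -0.053], [-0.28, 0.0]]
```

apply_moves --targets '[{"slide": [0,-0.002,0],"twist": 0},{"slide": [0,-0.001,0],"twist": 0},{"slide": [0,0,0],"twist": 0},{"slide": [0,0,0],"twist": 0}]'

```text
time: 20.78
tcp_pos: [0.4473, -0.0678, 0.2847]
ee_rot: [1.0, -0.001, 0.0, 0.0]
wrist_force: [-3.7, 0.7, 4.8]
gripper_width: 0.0301
gripper_force: 4.0
```

```bash
python3 ctl.py "-2,-1,0,0" -0.28 0.12
```

```text
t 20.77 meas -0.272 (0.13) pred -0.278 v 0.000 w 0.0034 y 48.0 a 0.066 tcp [ 0.4473 -0.0678  0.2847] F [-3.7  0.7  4.8] grip 0.0301
rows y [0. 0. 0. 0. 0.]  z [0. 0. 0. 0. 0.]
pred [[-0.28, 0.0], [-0.28, 0.0], [-0.28, 0.0], [-0.28, 0.0], [-0.28, 0.0], [-0.28, 0.0]]
```

Landed. Now unwind the lever to its relaxed position.

apply_moves --targets '[{"slide": [0,-0.001,0],"twist": 0},{"slide": [0,-0.002,0],"twist": 0},{"slide": [0,-0.005,0],"twist": 0},{"slide": [0,-0.005,0],"twist": 0},{"slide": [0,-0.005,0.0003],"twist": 0}]'

```text
time: 21.45
tcp_pos: [0.4475, -0.0494, 0.2844]
ee_rot: [1.0, -0.001, 0.0, 0.0]
wrist_force: [0.6, 1.0, 3.3]
gripper_width: 0.03
gripper_force: 4.0
```

apply_moves --targets '[{"slide": [0,-0.006,0.0006],"twist": 0},{"slide": [0,-0.006,0.0009],"twist": 0},{"slide": [0,-0.006,0.0012],"twist": 0},{"slide": [0,-0.006,0.0014],"twist": 0},{"slide": [0,-0.006,0.0016],"twist": 0}]'

```text
time: 22.08
tcp_pos: [0.4477, -0.0194, 0.2787]
ee_rot: [1.0, -0.001, 0.001, 0.0]
wrist_force: [6.0, 0.5, 1.3]
gripper_width: 0.0301
gripper_force: 4.0
```

```bash
python3 ctl.py "-1,-2,-5,-5,-5,-6,-6,-6,-6,-6" -0.28 0.12 | head -1
```

```text
t 22.07 meas -0.281 (0.10) pred -0.280 v 0.000 w 0.0034 y 0.0 a -0.280 tcp [ 0.4477 -0.0194  0.2787] F [6.  0.5 1.3] grip 0.0301
```

apply_moves --targets '[{"slide": [0,0,0],"twist": 0},{"slide": [0,0,0],"twist": 0},{"slide": [0,0,0],"twist": 0},{"slide": [0,0,0],"twist": 0},{"slide": [0,0,0],"twist": 0}]' --gripper 0

```text
time: 22.75
tcp_pos: [0.4473, -0.0199, 0.2786]
ee_rot: [1.0, -0.001, -0.0, -0.0]
wrist_force: [-0.4, -0.4, -0.7]
gripper_width: 0.0753
gripper_force: 0.0
```

apply_moves --targets '[{"slide": [0,0,0],"twist": 0},{"slide": [0,0,0],"twist": 0},{"slide": [0,0,0],"twist": 0},{"slide": [0,0,0],"twist": 0},{"slide": [0,0,-0.02],"twist": 0}]'

```text
time: 23.38
tcp_pos: [0.4467, -0.0198, 0.2979]
ee_rot: [1.0, -0.001, -0.001, -0.0]
wrist_force: [0.7, -0.8, 0.2]
gripper_width: 0.0928
gripper_force: 0.0
```

apply_moves --targets '[{"slide": [0,0,-0.03],"twist": 0},{"slide": [0,0,-0.03],"twist": 0},{"slide": [0,0,-0.02],"twist": 0},{"slide": [0,0,0],"twist": 0},{"slide": [0,0,0],"twist": 0}]'

```text
time: 24.0
tcp_pos: [0.447, -0.0198, 0.3776]
ee_rot: [1.0, -0.001, -0.001, -0.0]
wrist_force: [0.0, -0.7, -0.3]
gripper_width: 0.0929
gripper_force: 0.0
```

apply_moves --targets '[{"slide": [0,0,0],"twist": 0},{"slide": [0,0,0],"twist": 0},{"slide": [0,0,0],"twist": 0},{"slide": [0,0,0],"twist": 0},{"slide": [0,0,0],"twist": 0}]'

```text
time: 24.62
tcp_pos: [0.4473, -0.0198, 0.3786]
ee_rot: [1.0, -0.001, 0.0, -0.0]
wrist_force: [0.0, -0.7, -0.3]
gripper_width: 0.0927
gripper_force: 0.0
```

```bash
python3 - <<'E'
from est import *
from bench import vision,sensors
s=sensors.get_state();c=vision.capture("scene");print(s["time"],s["tcp_pos"],s["wrist_force"],angle(c,np.load("L_scene.npy")))
cv2.imwrite("pics/e.png",cv2.resize(c["image"][60:300,130:380],(625,600))[:,:,::-1])
E
```

```text
24.625 [ 0.44732853 -0.01984347  0.37862977] [ 0.00861833 -0.67781549 -0.30570484] (-0.2801707770471439, np.float64(0.09434561156344702))
```

View pics/e.png

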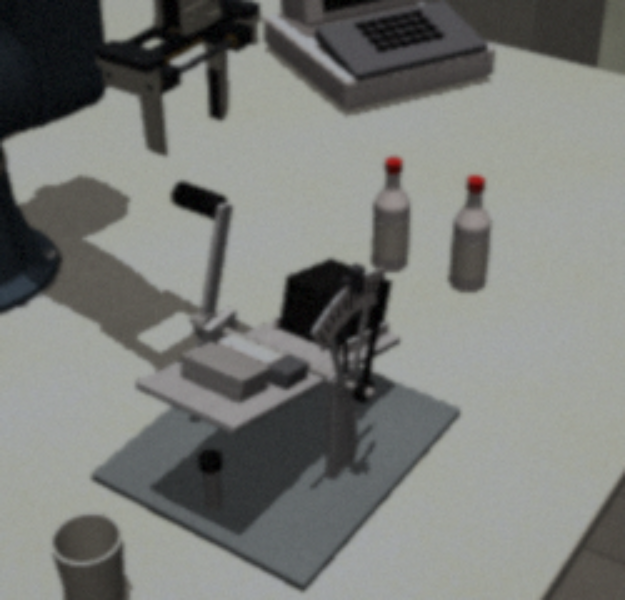

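The picture shows the tray back on its rest, the lever free with its grip at (200,198), the gripper clear above it at (180,80), and the bottles and cup where they were. Handing in.

```bash
python3 -c "
from bench import env
print(env.job_done())"
```

```text
the job is handed in; nothing more can be done
None
```

I held the tray about 7 s with its pointer at the marker (mostly within 0.02 rad of my estimate, 0.08 rad), laid it back on its rest at -0.28 rad, let go of the lever, and handed the job in at about 25 s; no verdict was returned.

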